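Hang the light shade, then hold the flask over the code reader

ROBOT

A 6-joint arm with a two-finger parallel gripper is mounted at the origin on a cart in front of the work surface, level with it; the furniture and walls round the work are solid. World frame = base frame: x ahead of the robot, y to its left, z up, the work surface at z = 0. Lengths are in m, angles in degrees, forces in N, time in s.
With the tool pointing down it reaches from about 0.375 to 0.975 m from the base axis. Payload 3.8 kg.
Tool frame: the origin (TCP) lies midway between the tips of the shut fingers; the grasp point (between the pads) lies 19 mm behind it (r.grasp_offset is the distance from the TCP to the grasp point, in m); z points along the fingers, x is the direction in which the jaws open and shut, and the axes are right-handed (so a half turn about z gives the same grasp; the last joint's range is limited). The gripper opens to 85 mm and grips with 20 to 120 N. Pads are 22 mm wide; open, the fingers measure 114 mm over their backs; the gripper's body (76 mm by 85 mm) begins 54 mm behind the grasp point. The pads swing forward as they close: fully open they stand 13 mm farther back than shut.
Start: joints at [72.771, 15.12, 91.902, -0, 72.978, -2.114], TCP at [0.176, 0.652, 0.231] pointing down, gripper open.
Joint ranges: [-150.88, 150.88], [-54.13, 125.18], [17.81, 147.31], [-75.09, 255.09], [0, 152.58], [-146.25, 146.25]. Speed limits (degrees/s): [147.25, 147.25, 180, 180, 180, 180].

INTERFACE

Orientations are given as [roll, pitch, yaw] about the fixed x, y, z axes, in that order (R = Rz(yaw) Ry(pitch) Rx(roll)).
In Python, from rig import r gives the robot as it stands. Calls block until the motion is done:
- r.move_to(position, orientation): joint-space move of the TCP to a pose.
- r.move_l(position, ori=None, feed=0.15, contact_N=None): straight line of the TCP; ori=None keeps the orientation; feed is the mean speed in m/s. With contact_N (N) it stops when the force on the tool has changed by that much, and returns True; else False.
- r.set_joints(angles): joint-space move.
- r.command_gripper(opening, newtons=None): finger opening in m; newtons is the grip in N (None keeps the last); returns when the fingers have stopped.
- r.wait(seconds).
- r.solve_ik(position, orientation): joint angles nearest the present ones, or None.
- r.get_state(): the state.
- r.grab_frame(name): name is "scene" or "side" or "wrist"; returns the picture (384x512x3 uint8, blue, green, red); there is no depth.
- r.camera_model(name): a dict with "mtx" (3x3 intrinsics, pixels), "R" (3x3) and "t" (3): a world point X has camera coordinates R X + t; the wrist camera has in their place "hand_eye" (4x4, takes a point from camera to tool coordinates, whose origin is the TCP and whose axes are the tool frame's). Camera axes: x right, y down, z forward; pixel columns grow to the right and rows downward; lengths in m; the calibration is good to about 2 mm. A picture is of the moment at which its call begins: read the wrist's pose just before it. camera_model takes no time and is no camera call.
A pose or a line that the arm cannot do raises r.Unreachable and nothing moves.
- r.sign_off(): hands the job in, once; it reports no verdict.
The state is a dict: "clock": time; "joints": joint angles; "dq": joint speeds; "tau": joint torques, N m; "tcp_pos": TCP position; "tool_rot": TCP orientation; "wrist_force": force on the tool from outside, world axes, zero at the start; "moment": the same for the moment, N m; "opening": finger opening in m.
Only numpy, scipy, OpenCV 4.12 (cv2) and the standard library are available. Lean on these libraries where they do the work, as an engineer would, in place of code of your own. Each camera call takes 0.05 s, during which the arm holds its last target.

TASK

The code reader is troubled by stray light: hang the tent-shaped light shade astride the middle of the rail beside it and let go of it. Then take the shorter stoppered volumetric flask, lift it across over the rail, and finish while still holding it upright and still, centred about a centimetre above the reader's round window, never touching the reader. Leave the shade hanging and do not disturb the other glassware and bottles.

Things in the scene. Friction and masses are not known exactly. Their poses are not given: they have to be found in the camera images.
- light_shade: Loose rigid tent (upside-down V) of bare aluminium sheet, 110 mm long along its y, 55 mm wide at the bottom, 99 mm high with the upright black grip bar on its ridge; starts standing. Origin: centre of its underside, z up; same turned half round. Inside 48 mm wide at the bottom, narrowing to 13 mm under the ridge plate, whose underside, 55 mm above the origin, rests on the rail when hung. 0.13 kg.
- shade_grip (a point): Centre of the shade's grip bar, 79 mm above the shade's origin, axes as the shade's. The bar is 12 mm thick (along x), 60 mm long (along y) and 40 mm high; it stands on the 20 mm wide ridge plate.
- rail: Rail, fixed to the worktop: one straight horizontal round steel bar on a post at each end. Origin on the worktop below the bar's middle; y along the bar.
- rail_mid (a point): Middle of the bar, on its axis, 85 mm above the worktop; the bar's radius is 6 mm, and it is about 200 mm long along its y. It runs roughly away from the robot, with the flasks on its left and the reader on its right.
- reader: Code reader, fixed: low grey box 120 x 120 x 34 mm with a round window in the middle of its top. Origin: centre of its underside.
- reader_window (a point): Centre of the reader's window, on its upper face 36.5 mm above the worktop: clear glass 58 mm across in a dark metal ring 74 mm across.
- flask: The flask to be read, loose glass, about 0.12 kg: the shorter, wider-bulbed of the two stoppered volumetric flasks, 154 mm high. Origin: centre of its underside, z up. Bulb 58 mm at its widest, up to 50 mm height; then a straight neck to grip, 20 mm thick to the touch, 55 to 140 mm above the underside; stopper above.
- flask_center (a point): Middle of the flask, 77 mm above its underside, on its axis.
- flask_foot (a point): Centre of the flask's underside.
- tall_flask: The other stoppered volumetric flask, 190 mm high with a 50 mm bulb, not to be disturbed. Origin: centre of its underside.
- conical_flask: Conical flask 68 mm wide, 113 mm high, not to be disturbed. Origin: centre of its underside.
- small_bottle: Small screw-cap bottle 56 mm wide, 109 mm high, not to be disturbed. Origin: centre of its underside.
Mind the look-alikes: they are no part of the job. What is shaped like the flask but pink is not meant.

How it is judged (in metres and radians):
On the way, in this order (a step that is already met when the one before it is completed fails the run):
1. the shade hangs astride the bar near its middle, let go (contact force between light_shade and rail above 0.4 N and contact force between the fingers and light_shade below 0.05 N and y of shade_grip in the frame of rail_mid between -0.055 and 0.055 m and x of shade_grip in the frame of rail_mid between -0.018 and 0.018 m and z of shade_grip in the frame of rail_mid between 0.022 and 0.04 m and angle between shade_grip's own z axis and vertical below 0.35 rad and linear speed of light_shade below 0.03 m/s), for 0.3 s.
2. the flask is carried across over the rail (x of flask_foot in the frame of rail_mid between -0.06 and 0.06 m and y of flask_foot in the frame of rail_mid between -0.13 and 0.13 m and z of flask_foot in the frame of rail_mid above 0.008 m), for 0.1 s.
At the end, for the whole second after the job is handed in: Shade hangs on the bar, let go, within 55 mm of its middle, tilt under 0.35 rad; flask held in the fingers, still, within 0.12 rad of upright, underside 3 to 25 mm above the window, centred within 12 mm, not touching the reader; other flasks and bottle within 30 mm of their places (all of step 1 and horizontal distance between flask_foot and reader_window below 0.012 m and z of flask_foot in the frame of reader_window between 0.003 and 0.025 m and angle between flask's own z axis and vertical below 0.12 rad and linear speed of flask below 0.02 m/s and contact force between the fingers and flask above 0.5 N and contact force between flask and reader below 0.05 N and distance of each of tall_flask, conical_flask, small_bottle from where it was at the start of the episode below 0.03 m and angle between each of tall_flask, conical_flask, small_bottle's own z axis and vertical below 0.2 rad); the arm keeps its last pose, push and grip.
It fails at once if the flask touches the reader (contact force between flask and reader above 0.5 N).
It fails at once if the tall flask is moved or tipped (distance of tall_flask from where it was at the start of the episode above 0.03 m or angle between tall_flask's own z axis and vertical above 0.3 rad).
It fails at once if the conical flask is moved or tipped (distance of conical_flask from where it was at the start of the episode above 0.03 m or angle between conical_flask's own z axis and vertical above 0.3 rad).
It fails at once if the small bottle is moved or tipped (distance of small_bottle from where it was at the start of the episode above 0.03 m or angle between small_bottle's own z axis and vertical above 0.3 rad).
It fails at once if the flask is tipped over (angle between flask's own z axis and vertical above 0.8 rad).
It also fails if it takes over 59 s, if anything falls off the work surface, if the arm or the gripper's body presses on something with over 40 N, if the wrist force passes 120 N, or if a joint passes its speed limit or range.

## Working session

There is one attempt and no reset: what is moved stays moved. The work goes in short steps, each a Python script; the robot and the scene stay as the last script left them, time stands still between calls to the robot, and variables do not carry over. Pictures are saved under pics/ and viewed, and the job is handed in when it is done.

```bash
mkdir -p pics; ls; python3 - <<'E'
from rig import r
import cv2, numpy as np
for n in ["scene","side","wrist"]:
    cv2.imwrite(f"pics/{n}0.png", r.grab_frame(n)); m=r.camera_model(n); print(n,{k:np.round(v,4).tolist() for k,v in m.items()})
print(r.get_state(), r.grasp_offset)
E
```

```text
pics
scene {'mtx': [[486.6572, 0.0, 256.9548], [0.0, 486.6572, 188.8315], [0.0, 0.0, 1.0]], 'R': [[0.6072, -0.7945, 0.0053], [-0.5452, -0.4215, -0.7246], [0.5779, 0.4371, -0.6891]], 't': [-0.2741, 0.4211, 1.0316]}
side {'mtx': [[398.7388, 0.0, 254.7558], [0.0, 398.7388, 198.7706], [0.0, 0.0, 1.0]], 'R': [[-0.7687, 0.6394, -0.0148], [0.5522, 0.6518, -0.5199], [-0.3228, -0.4078, -0.8541]], 't': [0.3986, -0.3535, 1.5659]}
wrist {'mtx': [[318.7839, 0.0, 255.1203], [0.0, 318.7839, 196.8236], [0.0, 0.0, 1.0]], 'hand_eye': [[1.0, -0.0008, -0.0006, -0.0004], [0.0009, 0.9646, 0.2637, -0.0652], [0.0003, -0.2637, 0.9646, -0.1435], [0.0, 0.0, 0.0, 1.0]]}
{'clock': 0.15, 'joints': array([ 7.27710431e+01,  1.51595883e+01,  9.19629540e+01,  1.62368749e-04,
        7.29783715e+01, -2.11631535e+00]), 'dq': array([ 0.01481157, -0.08419337, -0.18440572, -0.01942785,  0.07144242,
        0.14828721]), 'tau': array([ 5.27873271e-04, -5.15902269e+01, -3.67963707e+01,  1.44558874e-05,
        8.10434693e-03, -1.78085531e-05]), 'tcp_pos': array([0.17584077, 0.6511057 , 0.23024706]), 'tool_rot': array([-1.79996118e+02,  1.00839182e-01,  7.48873142e+01]), 'wrist_force': array([-0.48952699, -0.26023928, -0.52919542]), 'moment': array([ 0.02917064,  0.01561071, -0.01200525]), 'opening': 0.08538760855388323} 0.0187
```

View pics/scene0.png

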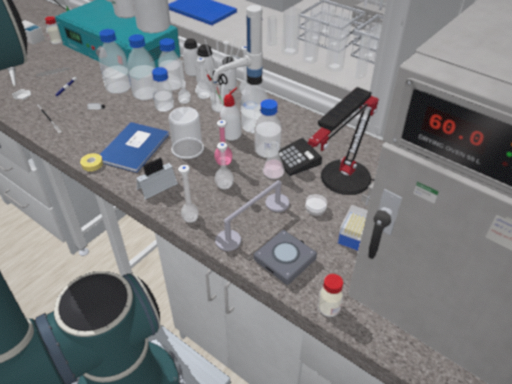

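View pics/side0.png

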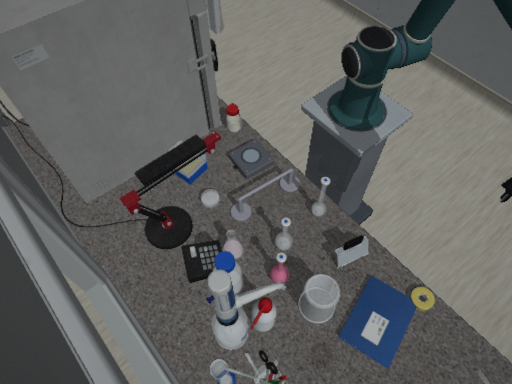

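View pics/wrist0.png

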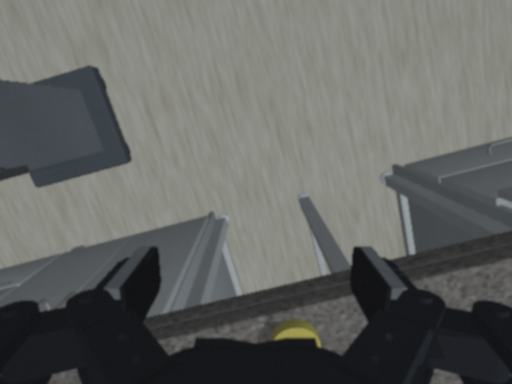

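```bash
python3 - <<'E'
import cv2
a=cv2.imread("pics/scene0.png")[120:320,130:350]; cv2.imwrite("pics/sc_c.png",cv2.resize(a,None,fx=3.6,fy=3,interpolation=cv2.INTER_CUBIC) if 0 else cv2.resize(a,(660,600),interpolation=cv2.INTER_CUBIC))
a=cv2.imread("pics/side0.png")[90:290,190:390]; cv2.imwrite("pics/si_c.png",cv2.resize(a,(600,600),interpolation=cv2.INTER_CUBIC))
E
```

```text
(no output)
```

View pics/sc_c.png

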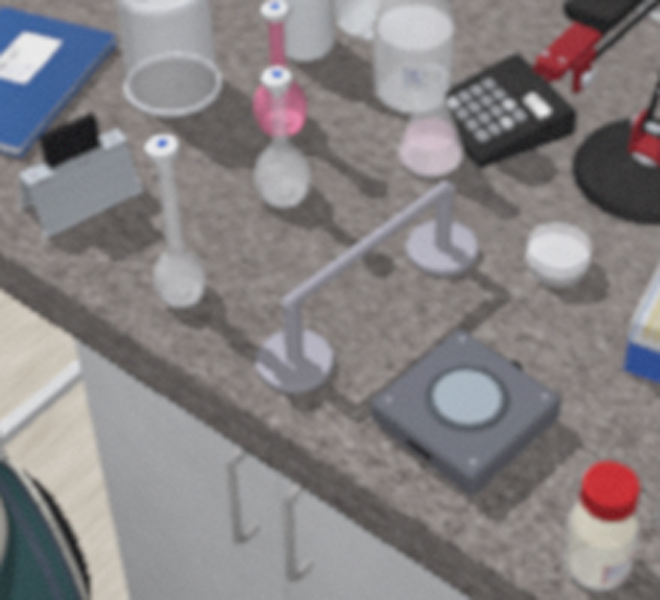

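View pics/si_c.png

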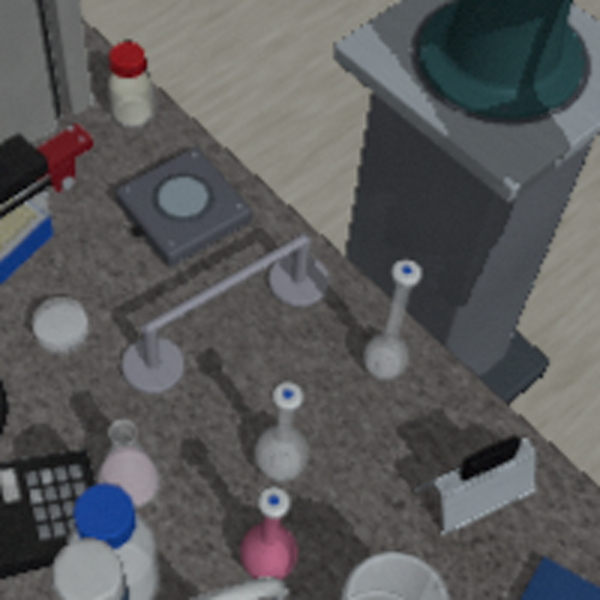

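```bash
cat > h.py <<'E'
from rig import r
import cv2, numpy as np
def P(n):
    m=r.camera_model(n); return np.array(m["mtx"])@np.c_[m["R"],m["t"]]
PS,PD=P("scene"),P("side")
def tri(a,b,crop=True):
    a=np.array(a,float);b=np.array(b,float)
    if crop: a=a/3+[130,120]-0.33; b=b/3+[190,90]-0.33
    X=cv2.triangulatePoints(PS,PD,a.reshape(2,1),b.reshape(2,1)).ravel();X=X[:3]/X[3]
    e=[np.linalg.norm((p@np.r_[X,1])[:2]/(p@np.r_[X,1])[2]-q) for p,q in((PS,a),(PD,b))]
    return X.round(4),np.round(e,1)
def ray(n,uv,z,crop=True):
    uv=np.array(uv,float)
    if crop: uv=uv/3+([130,120] if n=="scene" else [190,90])-0.33
    p=PS if n=="scene" else PD
    # p @ [x,y,z,1] ~ [u,v,1]
    M=np.c_[p[:,0],p[:,1],-np.r_[uv,1]]; s=np.linalg.solve(M,-(p[:,2]*z+p[:,3])); return s[:2].round(4)
E
python3 - <<'E'
from h import *
for n,a,b in [("short top",(277,77),(288,393)),("tall top",(162,145),(406,271)),("pink top",(275,10),(273,501)),
("window",(467,397),(184,197)),("rail near",(291,299),(303,243)),("rail far",(446,188),(152,326)),
("basenear",(295,361),(299,280)),("basefar",(442,248),(153,365)),
("ridge+y",(36,175),(533,447)),("ridge-y",(118,137),(437,487)),("bar+y top",(43,130),(520,440)),("bar-y top",(94,118),(465,470))]:
    print(n,*tri(a,b))
print(ray("scene",(282,178),.026),ray("side",(282,452),.026))
print(ray("scene",(180,280),.025),ray("side",(386,356),.025))
print(ray("scene",(467,397),.0365),ray("side",(184,197),.0365))
E
```

```text
short top [0.6066 0.2459 0.1524] [0.3 0.4]
tall top [0.4418 0.2332 0.1874] [0.1 0.2]
pink top [0.6901 0.3191 0.15  ] [0.1 0.2]
window [ 0.4788 -0.0696  0.0368] [0.3 0.4]
rail near [0.4418 0.0934 0.0845] [0.2 0.3]
rail far [0.6369 0.069  0.0866] [0.7 0.9]
basenear [0.4394 0.0908 0.0059] [0.3 0.3]
basefar [0.6384 0.0697 0.0054] [0.2 0.3]
ridge+y [0.4294 0.4135 0.0619] [2.  2.8]
ridge-y [0.5247 0.3878 0.0582] [0.5 0.7]
bar+y top [0.4514 0.4117 0.1048] [0.6 0.8]
bar-y top [0.5061 0.3983 0.0901] [0.1 0.2]
[0.6041 0.2433] [0.6069 0.2483]
[0.4382 0.2281] [0.4428 0.2353]
[ 0.4797 -0.0701] [ 0.4778 -0.0687]
```

```bash
python3 - <<'E'
from h import *
print("beaker",ray("scene",(172,85),0), ray("scene",(172,112),0))
print("conical",ray("scene",(430,158),.0), "cyl bottle",ray("side",(123,110),0), ray("scene",(600,575),0))
r.move_to([0.478,0.403,0.22],[180,0,76])
s=r.get_state();print(s["tcp_pos"],s["tool_rot"],s["clock"])
cv2.imwrite("pics/w1.png",r.grab_frame("wrist"))
E
```

```text
beaker [0.6674 0.4577] [0.6333 0.4255]
conical [0.7439 0.16  ] cyl bottle [ 0.4314 -0.249 ] [ 0.4208 -0.2431]
[0.47742317 0.40388888 0.2200848 ] [-1.79981876e+02 -2.87628316e-02  7.60502520e+01] 1.6083
```

View pics/w1.png

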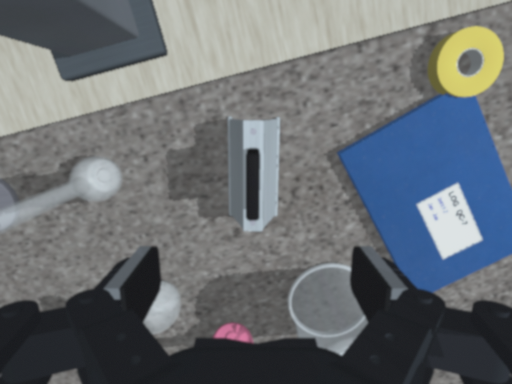

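```bash
cat >> h.py <<'E'
from scipy.spatial.transform import Rotation as Ro
def wray(uv,z,s=None):
    s=s or r.get_state(); m=r.camera_model("wrist"); H=np.array(m["hand_eye"])
    T=np.eye(4);T[:3,:3]=Ro.from_euler("xyz",s["tool_rot"],degrees=True).as_matrix();T[:3,3]=s["tcp_pos"]
    W=T@H; d=W[:3,:3]@np.linalg.solve(np.array(m["mtx"]),np.r_[uv,1.]); c=W[:3,3]
    return (c+d*(z-c[2])/d[2])[:2].round(4)
E
python3 - <<'E'
import cv2
a=cv2.imread("pics/w1.png")[100:250,190:310]; cv2.imwrite("pics/w1c.png",cv2.resize(a,None,fx=4,fy=4,interpolation=cv2.INTER_CUBIC))
E
```

```text
(no output)
```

View pics/w1c.png

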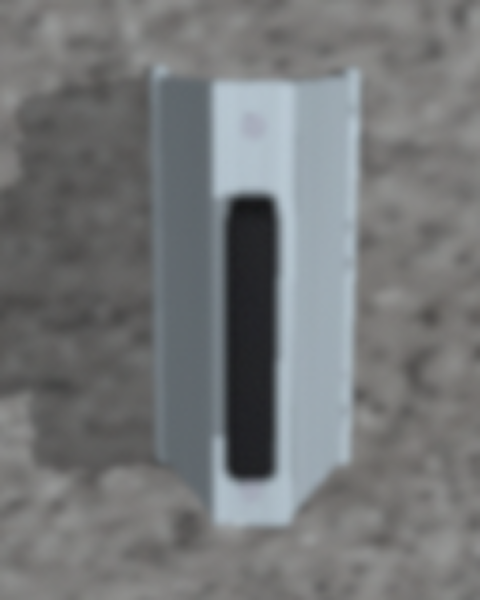

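```bash
python3 - <<'E'
from h import *
s=r.get_state()
f=lambda u,v:(np.array([u,v])+.5)/4+[190,100]-.5
def ln(a,b,z):
    A,B=wray(f(*a),z,s),wray(f(*b),z,s); print(A,B,(A+B)/2,np.linalg.norm(A-B).round(4),np.degrees(np.arctan2(*(B-A)[::-1])).round(2))
ln((252,210),(250,478),.099); ln((254,80),(252,524),.059)
ln((157,68),(160,460),0); ln((356,68),(346,465),0)
E
```

```text
[0.4463 0.4091] [0.5031 0.3944] [0.4747  0.40175] 0.0587 -14.51
[0.422  0.4154] [0.5287 0.3881] [0.47535 0.40175] 0.1101 -14.35
[0.414  0.3894] [0.5244 0.3603] [0.4692  0.37485] 0.1142 -14.77
[0.4273 0.4428] [0.5394 0.4141] [0.48335 0.42845] 0.1157 -14.36
```

```bash
python3 - <<'E'
from h import *
r.move_to([0.54,0.1,0.26],[180,0,83.5]); r.wait(0.2)
s=r.get_state();print(s["tcp_pos"],s["tool_rot"],s["clock"])
cv2.imwrite("pics/w2.png",r.grab_frame("wrist"))
import json;json.dump({k:list(map(float,s[k])) for k in("tcp_pos","tool_rot")},open("s2.json","w"))
E
```

```text
[0.53985788 0.10116478 0.25968138] [-1.79969634e+02 -1.61366970e-03  8.36020800e+01] 3.05
```

View pics/w2.png

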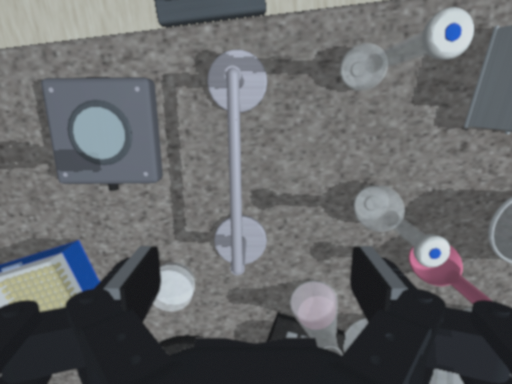

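```bash
python3 - <<'E'
from h import *
import json;s=json.load(open("s2.json"))
A,B=wray((234,72),.085,s),wray((239,271),.085,s);print(A,B,(A+B)/2,np.linalg.norm(A-B),np.degrees(np.arctan2(*(B-A)[::-1])))
A,B=wray((238,81),.005,s),wray((241,242),.005,s);print(A,B,(A+B)/2,np.degrees(np.arctan2(*(B-A)[::-1])))
print("win",wray((99,132),.0365,s),"reader ctr",wray((101.5,131),.034,s))
print("short",wray((433.5,252),.154,s),wray((379,207),.025,s),"tall",wray((451,33),.19,s))
a=cv2.imread("pics/w2.png")[160:280,330:480]; cv2.imwrite("pics/w2c.png",cv2.resize(a,None,fx=4,fy=4,interpolation=cv2.INTER_CUBIC))
E
```

```text
[0.4388 0.0919] [0.6436 0.0707] [0.5412 0.0813] 0.2058943418358066 -5.909959050695155
[0.4401 0.0914] [0.6435 0.0695] [0.5418  0.08045] -6.14534045340402
win [ 0.4791 -0.0703] reader ctr [ 0.4784 -0.0684]
short [0.6079 0.2454] [0.6078 0.2474] tall [0.4435 0.2312]
```

View pics/w2c.png

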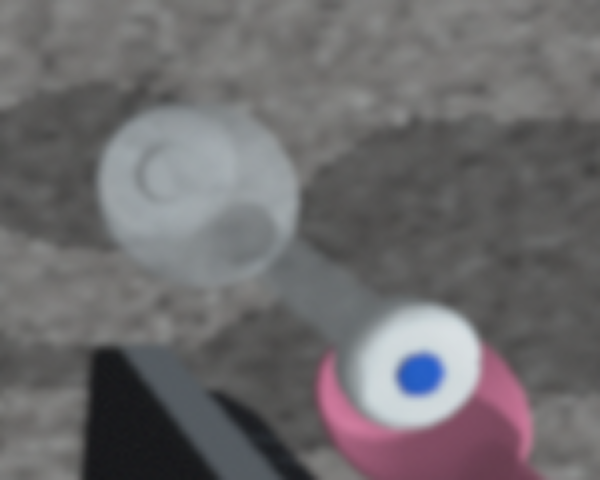

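```bash
python3 - <<'E'
from h import *
o=[180,0,75.6]
r.move_to([0.4755,0.4017,0.2],o)
r.move_l([0.4755,0.4017,0.066],o,feed=0.12)
r.command_gripper(0.0,50)
s=r.get_state();print(s["opening"],s["tcp_pos"],s["wrist_force"],s["clock"])
r.move_l([0.4755,0.4017,0.29],feed=0.2)
s=r.get_state();print(s["opening"],s["tcp_pos"],s["wrist_force"],s["clock"])
r.move_to([0.5405,0.081,0.29],[180,0,83.8]); r.wait(.2)
s=r.get_state();print(s["opening"],s["tcp_pos"],s["tool_rot"],s["clock"])
for n in ["scene","side","wrist"]: cv2.imwrite(f"pics/{n}3.png",r.grab_frame(n))
a=np.hstack([cv2.imread("pics/scene3.png")[80:300,160:340],cv2.imread("pics/side3.png")[60:280,180:360]]);cv2.imwrite("pics/c3.png",cv2.resize(a,None,fx=2.2,fy=2.2,interpolation=cv2.INTER_CUBIC))
E
```

```text
0.011361845838803827 [0.47560372 0.40183206 0.06617161] [-0.32747085  0.39423825  0.76428869] 6.225
0.011442476070457872 [0.47475285 0.40108157 0.28807136] [-0.23979286  0.06707067 -1.48604353] 7.4917
0.01113302464352266 [0.54052012 0.08214699 0.2899117 ] [-1.79990271e+02 -1.03083648e-02  8.38984862e+01] 8.9333
```

View pics/c3.png

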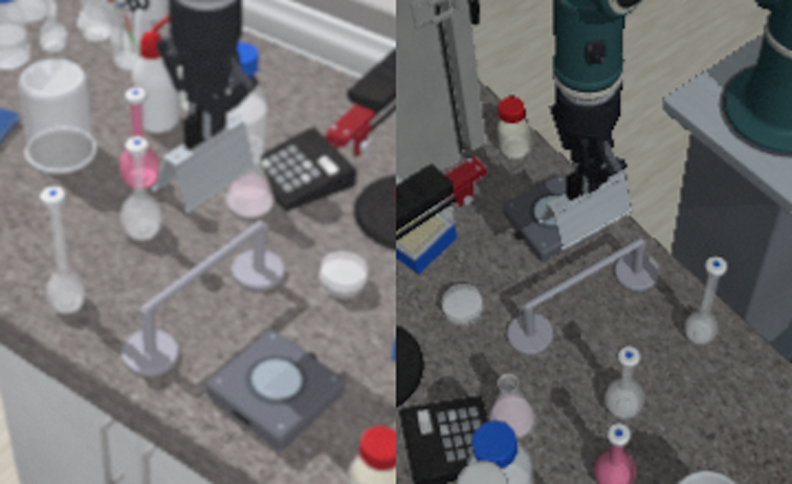

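View pics/wrist3.png

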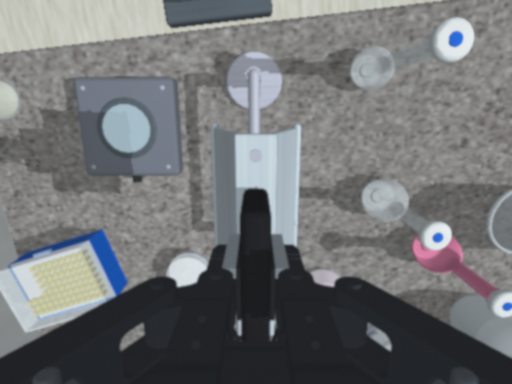

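```bash
python3 - <<'E'
from h import *
o=[180,0,83.8]
print(r.move_l([0.5405,0.081,0.165],o,feed=0.15))
print(r.get_state()["wrist_force"])
c=r.move_l([0.5405,0.081,0.098],o,feed=0.04,contact_N=4)
s=r.get_state();print(c,s["tcp_pos"],s["wrist_force"],s["moment"],s["clock"])
for n in ["scene","side"]: cv2.imwrite(f"pics/{n}4.png",r.grab_frame(n))
a=np.hstack([cv2.imread("pics/scene4.png")[80:300,160:340],cv2.imread("pics/side4.png")[60:280,180:360]]);cv2.imwrite("pics/c4.png",cv2.resize(a,None,fx=2.2,fy=2.2,interpolation=cv2.INTER_CUBIC))
E
```

```text
False
[-0.05272553  0.0326449  -0.70412562]
True [0.54033964 0.08098904 0.10212667] [ 0.73103952 -0.00495635  4.45883913] [-0.06093822  0.04037493 -0.02736734] 11.4833
```

View pics/c4.png

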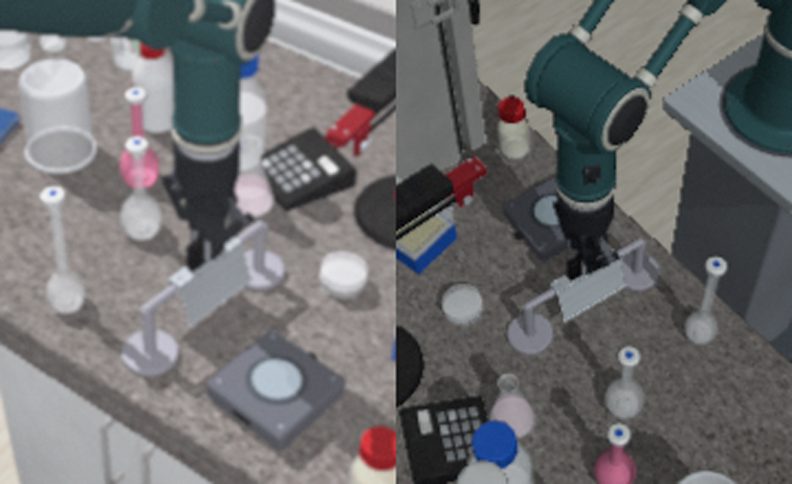

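```bash
python3 - <<'E'
from h import *
r.command_gripper(0.045,30); r.wait(0.3)
print(r.get_state()["wrist_force"])
r.move_l([0.5405,0.081,0.27],feed=0.15)
r.wait(0.3)
s=r.get_state();print(s["tcp_pos"],s["wrist_force"],s["clock"])
for n in ["scene","side","wrist"]: cv2.imwrite(f"pics/{n}5.png",r.grab_frame(n))
a=np.hstack([cv2.imread("pics/scene5.png")[80:300,160:340],cv2.imread("pics/side5.png")[60:280,180:360]]);cv2.imwrite("pics/c5.png",cv2.resize(a,None,fx=2.2,fy=2.2,interpolation=cv2.INTER_CUBIC))
E
```

```text
[-0.40694964 -0.22812867  0.11767393]
[0.54021168 0.08097051 0.26931589] [-0.03666443  0.50740228  0.64891935] 13.8833
```

View pics/c5.png

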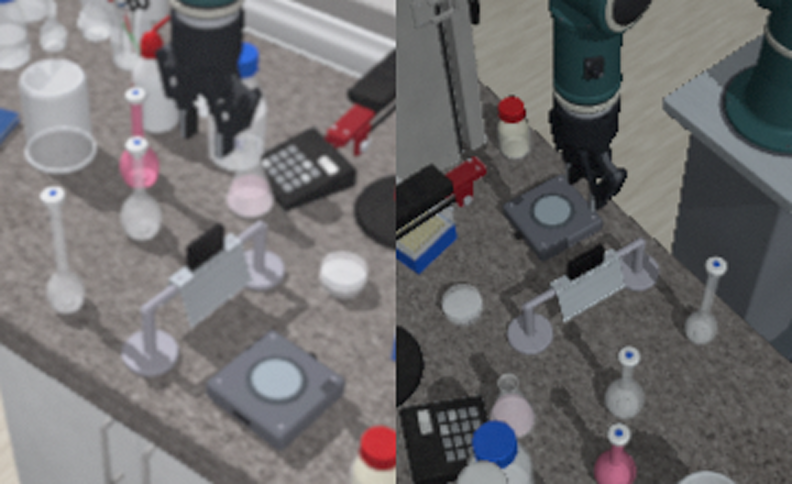

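View pics/wrist5.png

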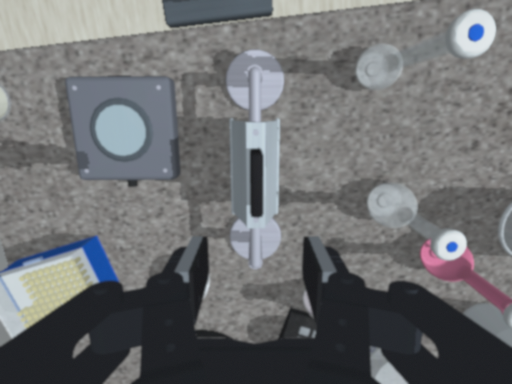

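```bash
python3 - <<'E'
from h import *
o=[180,0,84]
s=r.get_state();print("stopper again",wray((452,245.5),.154,s))
r.command_gripper(0.06,40)
r.move_to([0.607,0.2455,0.25],o)
print(r.move_l([0.607,0.2455,0.099],o,feed=0.1,contact_N=6))
r.command_gripper(0.0,45); r.wait(.1)
s=r.get_state();print(s["opening"],s["tcp_pos"],s["wrist_force"],s["clock"])
r.move_l([0.607,0.2455,0.13],feed=0.08)
s=r.get_state();print(s["opening"],s["tcp_pos"],s["wrist_force"],s["clock"])
for n in ["scene","side"]: cv2.imwrite(f"pics/{n}6.png",r.grab_frame(n))
a=np.hstack([cv2.imread("pics/scene6.png")[80:300,160:340],cv2.imread("pics/side6.png")[60:280,180:360]]);cv2.imwrite("pics/c6.png",cv2.resize(a,None,fx=2.2,fy=2.2,interpolation=cv2.INTER_CUBIC))
E
```

```text
stopper again [0.6083 0.2467]
False
0.01848384613692954 [0.60721734 0.24557042 0.09932111] [0.42486822 0.30812954 1.25575726] 17.275
0.018699134108701825 [0.60742062 0.2456381  0.1308838 ] [-0.15275905  0.18517666 -2.03026987] 17.8167
```

View pics/c6.png

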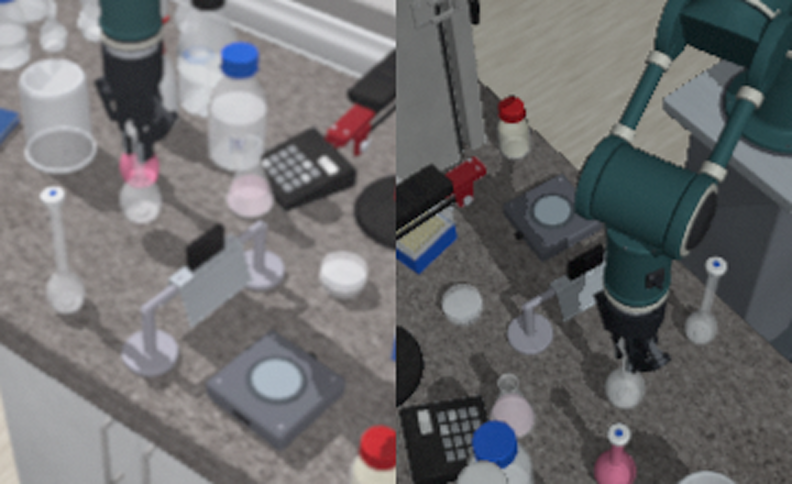

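```bash
python3 - <<'E'
from h import *
o=[180,0,84]
r.move_l([0.607,0.2455,0.29],o,feed=0.15)
r.move_l([0.479,-0.0697,0.29],o,feed=0.12)
r.move_l([0.479,-0.0697,0.165],o,feed=0.08); r.wait(.3)
s=r.get_state();print(s["opening"],s["tcp_pos"],s["tool_rot"],s["wrist_force"],s["clock"])
for n in ["scene","side"]: cv2.imwrite(f"pics/{n}7.png",r.grab_frame(n))
a=np.hstack([cv2.imread("pics/scene7.png")[180:300,210:340],cv2.imread("pics/side7.png")[80:200,190:320]]);cv2.imwrite("pics/c7.png",cv2.resize(a,None,fx=3,fy=3,interpolation=cv2.INTER_CUBIC))
E
```

```text
0.018677767638472842 [ 0.47910112 -0.06972336  0.16519897] [1.79978390e+02 2.76685918e-03 8.40015523e+01] [-1.26675156 -0.15078463 -2.18970049] 24.125
```

View pics/c7.png

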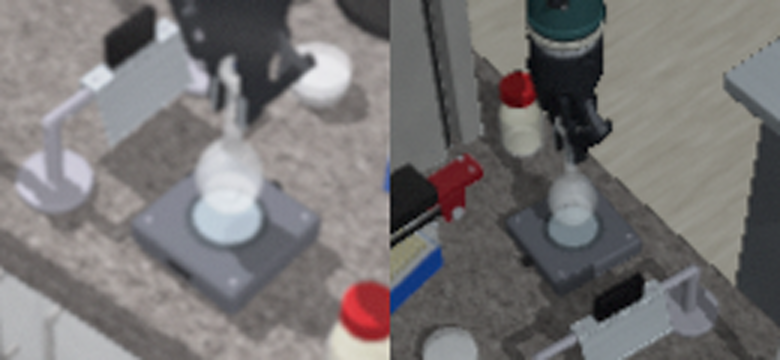

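```bash
python3 - <<'E'
from h import *
print(tri((230/3+210,172/3+180),(183/3+190,193/3+80),False))
a=cv2.imread("pics/scene7.png")[195:265,255:320]; b=cv2.imread("pics/side7.png")[110:180,215:280]
img=np.hstack([a,b]); k=6; img=cv2.resize(img,None,fx=k,fy=k,interpolation=cv2.INTER_CUBIC)
for P_,off,dx in((PS,(255,195),0),(PD,(215,110),65)):
    q=[]
    for z,rr in((.066,0),(.066+.14,0),):
        p=P_@[.479,-.0697,z,1];q.append((p[:2]/p[2]-off+[dx,0]+0.5)*k)
    cv2.line(img,*[tuple(map(int,x)) for x in q],(0,0,255),1)
    for z,R in((.066,.015),(.066+.026,.029),(.0365,.029)):
        t=np.linspace(0,2*np.pi,60);p=P_@np.array([.479+R*np.cos(t),-.0697+R*np.sin(t),0*t+z,0*t+1]);p=((p[:2]/p[2]).T-off+[dx,0]+.5)*k
        cv2.polylines(img,[p.astype(int)],True,(0,255,0),1)
cv2.imwrite("pics/c7o.png",img)
E
```

```text
(array([ 0.4774, -0.0706,  0.0962]), array([0.6, 0.7]))
```

View pics/c7o.png

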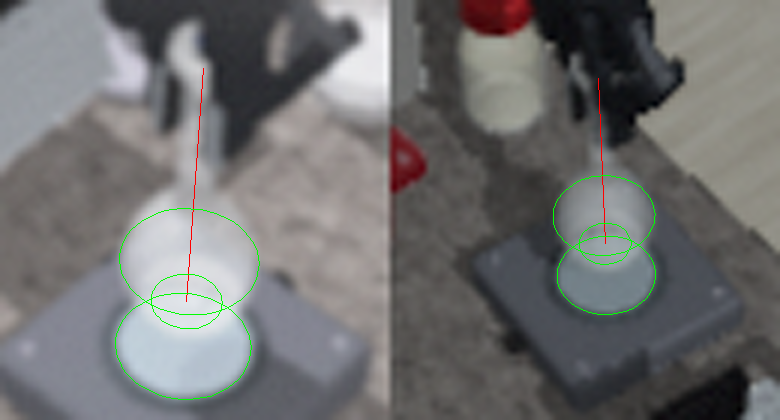

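```bash
python3 - <<'E'
import cv2,numpy as np
a=cv2.imread("pics/scene7.png")[190:262,255:325]; b=cv2.imread("pics/side7.png")[100:172,215:285]
img=np.hstack([a,b]); img=cv2.convertScaleAbs(cv2.resize(img,None,fx=5.7,fy=8,interpolation=cv2.INTER_CUBIC),alpha=1.2,beta=20)
cv2.imwrite("pics/c7z.png",img)
E
```

```text
(no output)
```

View pics/c7z.png

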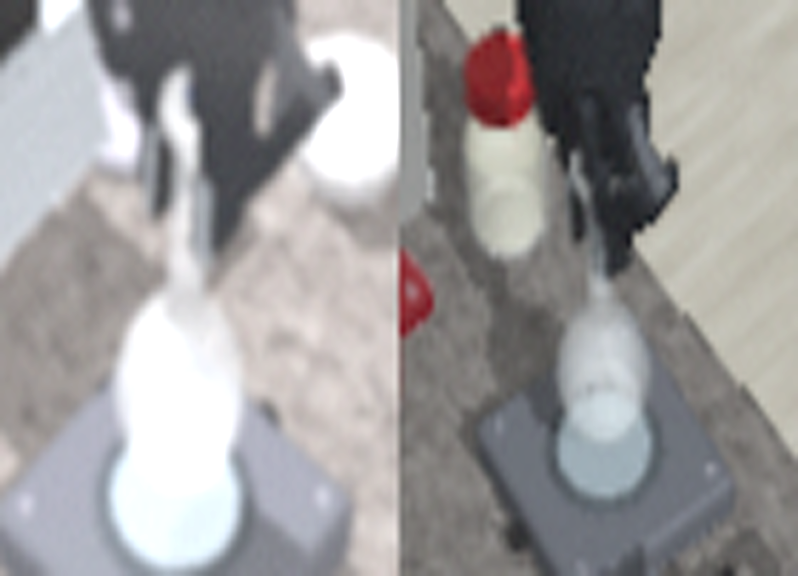

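```bash
python3 - <<'E'
from h import *
o=[180,0,84]
print(r.move_l([0.479,-0.0697,0.148],o,feed=0.03,contact_N=3)); r.wait(.6)
s=r.get_state();print(s["opening"],s["tcp_pos"],s["wrist_force"],s["dq"].round(2),s["clock"])
for n in ["scene","side"]: cv2.imwrite(f"pics/{n}8.png",r.grab_frame(n))
a=np.hstack([cv2.imread("pics/scene8.png")[120:300,160:340],cv2.imread("pics/side8.png")[80:260,180:360]]);cv2.imwrite("pics/c8.png",cv2.resize(a,None,fx=2.2,fy=2.2,interpolation=cv2.INTER_CUBIC))
E
```

```text
False
0.019181748448419973 [ 0.47902145 -0.06970281  0.1480559 ] [-0.15650403  0.61949439 -1.37662045] [-0.06 -0.07  0.04  0.03 -0.    0.02] 25.5417
```

View pics/c8.png

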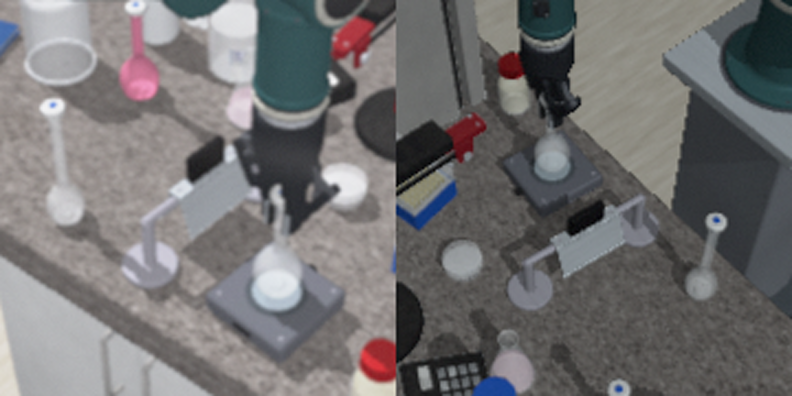

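The picture shows the shade still hanging upright at mid-rail, with its grip bar at about (207,160) in the left crop. The flask is upright over the window at about (277,275), with no contact force. The tall flask is where it was.

```bash
python3 -c "
from rig import r
print(r.sign_off())"
```

```text
the job is handed in; nothing more can be done
None
```

The job is handed in at about 25.6 s of the 59 s allowed; the sign-off reports no verdict.

- **Shade:** I hung it on the middle of the rail and let go. It touched the bar at a TCP height of 0.102 m, exactly as expected. The last pictures show it upright and centred on the rail.
- **Flask:** I took the shorter clear flask, not the pink one, by its neck. I carried it over the rail and shade with its underside at about 0.19 m. It is now held still over the reader window.
- **Last checks:**
  - By the arm's pose, the flask's underside is about 12–13 mm above the window, and the flask is over the measured window centre.
  - The gripper opening of 19 mm shows the flask is still held.
  - No contact was detected on the final descent.
  - The other glassware in view stood where it was. The conical flask and bottle were only judged by eye.
- **Disagreement:** A check 17 mm higher put the flask's bulb 2 mm off sideways and 4 mm higher than the arm's pose gave. The neck is partly hidden by the fingers, so I could only estimate its tilt. The estimate is 0.02–0.05 rad, inside the 0.12 rad limit.

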